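Latch the gate of the red-knobbed blank pen

ROBOT

A 6-joint arm with a two-finger parallel gripper is mounted at the origin on the work surface. World frame = base frame: x ahead of the robot, y to its left, z up, the work surface at z = 0. Lengths are in m, angles in degrees, forces in N, time in s.
With the tool pointing down it reaches from about 0.275 to 0.725 m from the base axis. Payload 15.9 kg.
Tool frame: the origin (TCP) lies at the very end of the fingers, on their centre line; the grasp point (between the pads) lies 19 mm behind it (env.pinch_z is the z of the grasp point in the tool frame, in m); z points along the fingers, y is the direction in which the jaws open and shut (so a half turn about z gives the same grasp; the last joint's range is limited). The gripper opens to 85 mm and grips with 20 to 120 N. Pads are 22 mm wide; open, the fingers measure 114 mm over their backs; the gripper's body (76 mm by 85 mm) begins 54 mm behind the grasp point. The pads swing forward as they close: fully open they stand 13 mm farther back than shut.
Start: joints at [66.578, 12.198, -1.971, 75.831, 0, 90], TCP at [0.199, 0.459, 0.231] pointing down, gripper open.
Joint ranges: [-170.91, 170.91], [-42.67, 98.43], [-65.05, 77.54], [-120.47, 116.71], [-90, 82.35], [-180, 180]. Speed limits (degrees/s): [108.29, 108.29, 136.94, 147.25, 180, 180].

INTERFACE

Orientations are given as [roll, pitch, yaw] about the fixed x, y, z axes, in that order (R = Rz(yaw) Ry(pitch) Rx(roll)).
In Python, from bench import monitor, viewer, hand_in, env gives the robot as it stands. The module is installed in compiled form; this text tells all that it offers.
- The arm moves only by the tool carry_out, never from a script. Its argument "increments" is a list of rows, each a list of 5 numbers: the finger opening in m, from 0 to 0.0854, then the shift along the tool's x, y, z in m, then the turn about the tool's z in rad. A call has 1 to 20 rows; each row is the pose to reach, as a shift and turn from the pose measured when the call began, along the tool's axes at that moment; what a row does not reach only later rows make up. A row lasts 1/10 s, in which the tool goes at most 50 mm and 8.59 degrees, less where a joint would pass 70% of its speed; a pose out of reach is approached as far as the arm can. A call with a gripper value outside its range is refused whole. The fingers move at their own pace and stop on an object; the grip force is fixed at half the most. Time passes only in rows, so rows that repeat a pose let the fingers close. It gives the time, the measured TCP pose, the force and the opening at its end, in the units of the state.
- monitor.observe(): the state, without advancing time (a new reading comes with each control period).
- viewer.get_image(name): name is "side" or "top"; returns the picture (480x640x3 uint8, blue, green, red); there is no depth.
- viewer.calibration(name): a dict with "mtx" (3x3 intrinsics, pixels), "k1" (the pictures are not rectified: a ray, as slopes to the right and down, at radius r is drawn at 1 + k1 r^2 times it, then the intrinsics apply), "extrinsics" (4x4, takes a point from world to camera coordinates). Camera axes: x right, y up, looking along -z (the intrinsics and any distortion apply to the point x, -y, -z); pixel columns grow to the right and rows downward; lengths in m; the calibration is good to about 2 mm. A picture is of the moment at which its call begins. calibration takes no time and is no camera call.
- hand_in(): hands the job in, once; it reports no verdict.
Trained networks look in the newest picture that a camera, given by its name, has taken for a name from the list of things; names that differ only in an ending like _2 or _b are one class to them, and where a whole thing is asked for, a point or a joint stands for the part that bears it (a point fixed in the world has none). Each returns a list of dicts, best first, with "confidence" (0 to 1); they miss things now and then, are a little off and sometimes report something else, mostly with a low value. They report only what shows in the picture. A call takes as long as a camera call.
- viewer.spot_in(target, camera): "centre" ([column, row] in pixels, amid what is visible of it).
- viewer.spot_point(target, camera): "centre" ([column, row] in pixels: a listed point, or the origin of a listed thing).
The state is a dict: "time": time; "joint_pos": joint angles; "joint_vel": joint speeds; "joint_efforts": joint torques, N m; "tool_pos": TCP position; "eef_rot": TCP orientation; "force": force on the tool from outside, world axes, zero at the start; "moment": the same for the moment, N m; "gripper_width": finger opening in m.
Only numpy, scipy, OpenCV 4.12 (cv2) and the standard library are available. Lean on these libraries where they do the work, as an engineer would, in place of code of your own. Each camera call takes 0.05 s, during which the arm holds its last target.

TASK

Before the lathe is started, shut the open gate of the blank pen whose latch bar and ball knob are red: lift the bar so that it passes over the horn of its catch, swing the gate shut and let the bar drop down into the catch, then let go. Leave the other gate, the one with the yellow knob, standing just as it is.

Things in the scene. Friction and masses are not known exactly. Their poses are not given: they have to be found in the camera images.
- red_pen: Fixed open plywood pen, 190 x 200 mm, walls 70 high. Origin: centre of its underside; z up, x from gated front to back, y left. Upright gate hinge axis at x -78, y +94 mm. Catch on a post at x -78, y -94: a U open upward, two horns 34 apart (one to front, one to back; each 12 thick, 16 wide in y), tops 118 above the bench. With the gate shut the bar end lies mid-slot, underside at 93.
- red_gate (a joint): Gate angle (rad) about its upright hinge: 0 shut (at a stop), growing to 1.3 as it swings out to the pen's -x, then +y. Starts 0.6 to 1.05. Wooden slatted gate 166 mm long, rails up to 86 high, hinge stile 141 high. Friction holds it where left; under 1 N at the knob moves it. With the bar down, the bar's end hits the front horn at about 0.18 and the gate cannot shut.
- red_knob (a point): Centre of the red 28 mm ball on the red latch bar (10 mm thick, 14 high), in the gate's plane: 140 mm from the gate hinge axis, 132 above the bench when down. The bar (0.16 kg, reaching 208 from that axis) turns freely up to 57 deg in the gate's plane on a pin 44 from the axis, 128 high, and falls back. It clears the horns with the ball 20 or more above down. Ball can be pinched across the gate.
- yellow_knob (a point): Centre of the same 28 mm ball, but yellow, on the yellow latch bar of the second, otherwise identical pen standing beside the first, whose gate also stands open. To be left alone.

How it is judged (in metres and radians):
On the way:
1. the red bar is lifted (knob at least 15 mm above its down position) while the gate is still outside the catch (height (world z) of red_knob above 0.147 m and value of joint red_gate above 0.15 rad), for 0.1 s.
At the end, for the whole second after the job is handed in: The red gate is shut to within 0.12 rad (7 degrees) and at rest, its bar down between the horns of the catch (knob within 8 mm of its down height of 132 mm) and let go (value of joint red_gate below 0.12 rad and height (world z) of red_knob below 0.14 m and velocity of joint red_gate between -0.05 and 0.05 rad/s); the robot touches nothing.
It fails at once if the yellow-knobbed gate or its bar is moved (knob more than 20 mm from its start) (distance of yellow_knob from where it was at the start of the episode above 0.02 m).
It also fails if it takes over 38 s, if anything falls off the work surface, if the arm or the gripper's body presses on something with over 40 N, if the wrist force passes 120 N, or if a joint passes its speed limit or range.

## Working session

There is one attempt and no reset: what is moved stays moved. The work goes in short steps, Python scripts to look and compute and a tool call to move; the robot and the scene stay as the last step left them, time stands still between calls to the robot, and variables do not carry over. Pictures are saved under pics/ and viewed, and the job is handed in when it is done.

Besides the shell and the picture viewer there is one more tool, called after "Call:" as name(argument=value, ...), one argument or row to a line, values as JSON. carry_out: Moves the arm, as the interface text tells. Its arguments: {"type":"object","properties":{"increments":{"type":"array","items":{"type":"array","items":{"type":"number"}}}},"required":["increments"]}

```bash
ls; mkdir -p pics
cat > h.py <<'E'
import numpy as np, cv2
from bench import monitor, viewer, hand_in, env
def ray(cam,px):
    c=viewer.calibration(cam);K=np.array(c['mtx']);k1=c['k1'];E=np.array(c['extrinsics'])
    d=np.array([(px[0]-K[0,2])/K[0,0],(px[1]-K[1,2])/K[1,1]])
    u=d.copy()
    for _ in range(50): u=d/(1+k1*(u@u))
    v=np.array([u[0],-u[1],-1.]);R=E[:3,:3]
    return -R.T@E[:3,3], R.T@v/np.linalg.norm(v)
def proj(cam,p):
    c=viewer.calibration(cam);K=np.array(c['mtx']);k1=c['k1'];E=np.array(c['extrinsics'])
    q=E[:3,:3]@np.array(p)+E[:3,3];u=np.array([q[0],-q[1]])/-q[2];u=u*(1+k1*(u@u))
    return np.array([K[0,0]*u[0]+K[0,2],K[1,1]*u[1]+K[1,2]])
def atz(cam,px,z):
    o,d=ray(cam,px);return o+d*(z-o[2])/d[2]
def tri(a,pa,b,pb):
    o1,d1=ray(a,pa);o2,d2=ray(b,pb)
    t=np.linalg.lstsq(np.c_[d1,-d2],o2-o1,rcond=None)[0]
    x,y=o1+t[0]*d1,o2+t[1]*d2
    return (x+y)/2,np.linalg.norm(x-y)
E
cat > a.py <<'E'
from h import *
for c in('side','top'):
    cv2.imwrite(f'pics/{c}0.png',viewer.get_image(c)); print(c,ray(c,[320,240]))
    for t in('red_knob','yellow_knob','red_pen','red_gate'):
        print(t,[(np.round(r['centre'],1).tolist(),round(r['confidence'],2)) for r in viewer.spot_point(t,c)[:3]] if t!='red_gate' else [(np.round(r['centre'],1).tolist(),round(r['confidence'],2)) for r in viewer.spot_in(t,c)[:3]])
print(monitor.observe(), env.pinch_z)
E
python3 a.py
```

```text
pics
side (array([0.50065005, 0.48744428, 0.71411842]), array([ 0.16487559, -0.61167445, -0.77373795]))
red_knob [([406.0, 338.1], 0.94)]
yellow_knob [([447.9, 163.8], 0.66)]
red_pen []
red_gate [([365.4, 383.7], 0.63), ([396.7, 347.4], 0.18)]
top (array([0.53757097, 0.02377723, 1.13905611]), array([ 0.07940663, -0.00761097, -0.99681325]))
red_knob [([246.6, 316.6], 0.74)]
yellow_knob [([426.2, 319.1], 0.69)]
red_pen []
red_gate [([228.9, 292.6], 0.82)]
{'time': 0.5, 'joint_pos': array([ 6.65781038e+01,  1.21990642e+01, -1.97077954e+00,  7.58303808e+01,
       -4.91960258e-04,  9.00011154e+01]), 'joint_vel': array([-0.03129848, -0.12691593,  0.06774465, -0.14838596, -0.02170716,
        0.08218782]), 'joint_efforts': array([-4.11385588e-05, -6.85515618e+01,  4.87075567e+01,  2.53984916e-03,
       -1.50911924e-04,  3.44117370e-05]), 'tool_pos': array([0.19874842, 0.45879256, 0.23130027]), 'eef_rot': array([-1.79999775e+02,  4.91964629e-04,  1.56576988e+02]), 'force': array([ 0.38017451, -0.63377695, -0.26665537]), 'moment': array([-0.00413587, -0.01888383,  0.03378262]), 'gripper_width': 0.08519210957883741} -0.0187
```

View pics/side0.png

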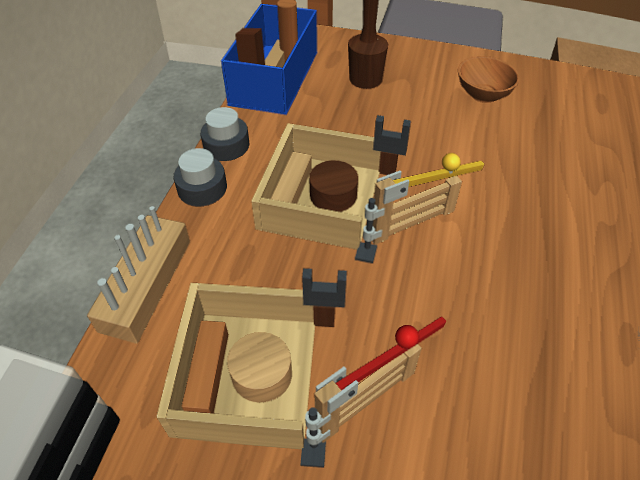

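View pics/top0.png

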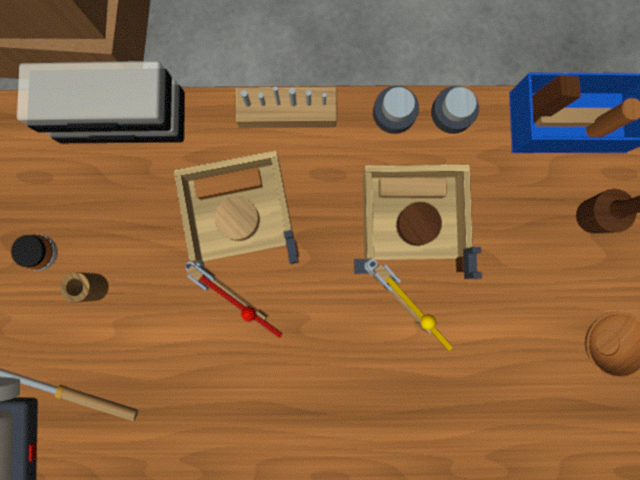

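```bash
python3 -c "
from h import *
print(tri('side',[406,338.1],'top',[246.6,316.6]),atz('top',[246.6,316.6],.132),atz('side',[406,338.1],.132))
print(tri('side',[447.9,163.8],'top',[426.2,319.1]),atz('top',[426.2,319.1],.132))"
```

```text
(array([0.48580932, 0.14628486, 0.13309864]), np.float64(0.005051467465524746)) [0.48322336 0.14631683 0.132     ] [0.48830871 0.14582816 0.132     ]
(array([ 0.4755559 , -0.17099552,  0.1284042 ]), np.float64(0.0017663627865683034)) [ 0.47665806 -0.17027653  0.132     ]
```

```bash
python3 -c "
from h import *
a=cv2.imread('pics/top0.png')[140:350,160:310];b=cv2.imread('pics/side0.png')[250:480,150:460]
cv2.imwrite('pics/ztop.png',cv2.resize(a,None,fx=2.85*1.0,fy=2.85,interpolation=cv2.INTER_CUBIC));cv2.imwrite('pics/zside.png',cv2.resize(b,None,fx=2.5,fy=2.5,interpolation=cv2.INTER_CUBIC))
"
```

```text
(no output)
```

View pics/ztop.png

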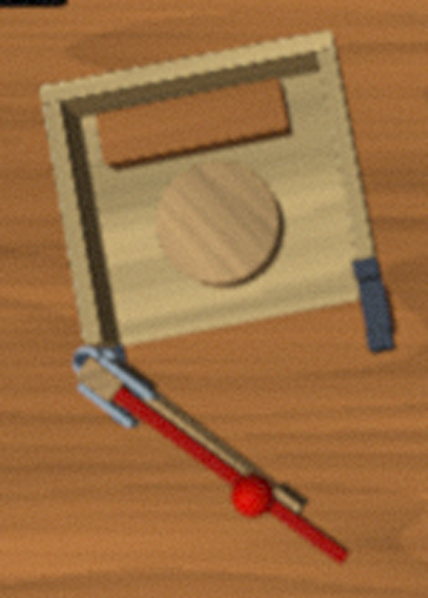

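View pics/zside.png

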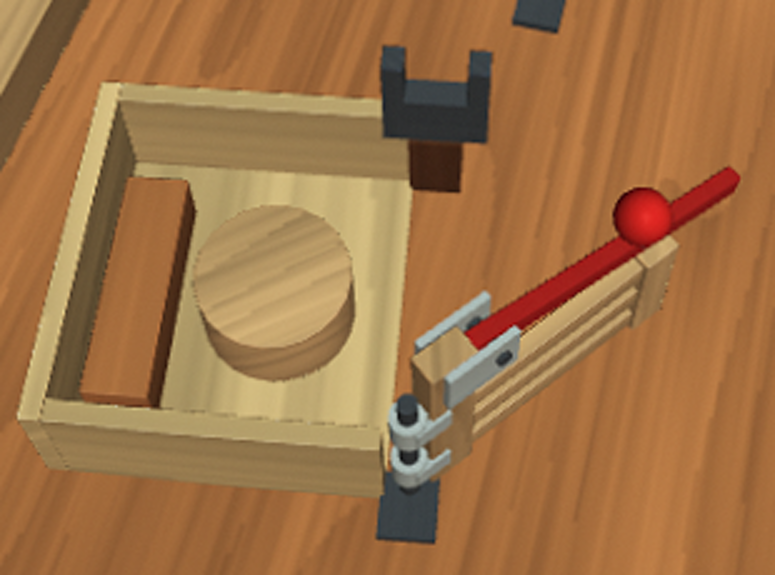

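```bash
cat > fit.py <<'E'
from h import *
from scipy.optimize import least_squares
T=lambda x,y:(x/2.85+160,y/2.85+140)
S=lambda x,y:(x/2.5+150,y/2.5+250)
def P(v,l): 
    c,s=np.cos(v[2]),np.sin(v[2]);return np.array([v[0]+c*l[0]-s*l[1],v[1]+s*l[0]+c*l[1],l[2]])
def G(v,r,z): return P(v,(-.078-r*np.sin(v[3]),.094-r*np.cos(v[3]),z))
obs=[('top',T(252,496),lambda v:G(v,.14,.132)),('side',S(643,215),lambda v:G(v,.14,.132)),
('top',T(346,556),lambda v:G(v,.208,.105)),('side',S(737,178),lambda v:G(v,.208,.105)),
('top',T(42,88),lambda v:P(v,(.095,.1,.07))),('top',T(331,34),lambda v:P(v,(.095,-.1,.07))),
('top',T(374,304),lambda v:P(v,(-.078,-.094,.118))),
('side',S(394,48),lambda v:P(v,(-.045,-.094,.118))),('side',S(482,53),lambda v:P(v,(-.101,-.094,.118))),
]
f=lambda v:np.concatenate([proj(c,m(v))-p for c,p,m in obs])
r=least_squares(f,[.68,.17,.2,.8],loss='soft_l1')
v=r.x;print(v,np.degrees(v[2:]));print(f(v).reshape(-1,2).round(1))
print('hinge',P(v,(-.078,.094,0)),'catch',P(v,(-.078,-.094,.118)),'knob',G(v,.14,.132),'knob shut',G([*v[:3],0],.14,.132))
np.save('v.npy',v)
print('hinge px',proj('top',P(v,(-.078,.094,.141))),proj('side',P(v,(-.078,.094,.1))), 'obs',T(85,357),S(408,405))
E
python3 fit.py
```

```text
[0.66817694 0.17339404 0.17666412 0.85071047] [10.12210874 48.74211966]
[[ 0.2  0.1]
 [-0.1  0.1]
 [-1.7  1.8]
 [-0.3 -2.9]
 [ 2.1  6.7]
 [ 3.6  6.8]
 [ 0.4 -0.4]
 [-8.   1.2]
 [-0.7  2. ]]
hinge [0.5748708  0.25222274 0.        ] catch [0.60791116 0.06714888 0.118     ] knob [0.48748945 0.14284039 0.132     ] knob shut [0.59947532 0.11440178 0.132     ]
hinge px [186.0869324  264.72407167] [311.52798401 414.04158856] obs (189.82456140350877, 265.2631578947368) (313.2, 412.0)
```

```bash
sed -i "s/(-.045,/(-.055,/; s/(.095,.1,.07)/(.095+v[4],.1,.07)/; s/(.095,-.1,.07)/(.095+v[4],-.1,.07)/; s/\[.68,.17,.2,.8\]/[.68,.17,.2,.8,0,.1]/; s/G(v,.208,.105)/G(v,.208,v[5])/g; s/\[\*v\[:3\],0\]/[*v[:3],0]/" fit.py; python3 fit.py
```

```text
[0.66700535 0.17396329 0.18378694 0.84740695 0.01493315 0.09601278] [10.53021616 48.55284156  0.85560645  5.50112688]
[[ 0.7  0.4]
 [ 0.5 -0.5]
 [-0.6  1.4]
 [-1.4 -0.1]
 [ 0.2  0.2]
 [ 1.4 -0.4]
 [ 0.4 -0.2]
 [-0.2  1.9]
 [-0.4  2. ]]
hinge [0.5731401  0.25212539 0.        ] catch [0.60749786 0.06729156 0.118     ] knob [0.48690393 0.14183793 0.132     ] knob shut [0.59872566 0.11448318 0.132     ]
hinge px [186.13008782 265.70717506] [313.0148487  414.33777818] obs (189.82456140350877, 265.2631578947368) (313.2, 412.0)
```

```bash
cat >> h.py <<'E'
from scipy.spatial.transform import Rotation as Ro
def inc(p,yaw):
    s=monitor.observe();R=Ro.from_euler('xyz',s['eef_rot'],degrees=True)
    d=R.inv().apply(np.array(p)-s['tool_pos']);y0=s['eef_rot'][2]
    t=-(yaw-y0+180)%360-180
    t=((-(yaw-y0))+180)%360-180
    return np.r_[d,np.radians(t)].round(4)
E
python3 -c "
from h import *
from scipy import ndimage
cs=[]
for c in('top','side'):
    im=cv2.imread(f'pics/{c}0.png').astype(int);m=((im[...,2]>90)&(im[...,1]<45)&(im[...,0]<45)).astype(np.uint8)
    k=cv2.getStructuringElement(cv2.MORPH_ELLIPSE,(9,9) if c=='top' else (13,13));o=cv2.morphologyEx(m,cv2.MORPH_OPEN,k)
    n,l,st,ce=cv2.connectedComponentsWithStats(o);print(c,st,ce);i=1+np.argmax(st[1:,4]);cs.append(ce[i])
print(tri('top',cs[0],'side',cs[1]))
print(inc([.487,.142,.231],52))
"
```

```text
top [[     0      0    640    480 307052]
 [   242    307     14     14    148]] [[319.53442088 239.46424058]
 [248.08783784 313.68918919]]
side [[     0      0    640    480 307200]] [[319.5 239.5]]Traceback (most recent call last):
  File "<string>", line 8, in <module>
    n,l,st,ce=cv2.connectedComponentsWithStats(o);print(c,st,ce);i=1+np.argmax(st[1:,4]);cs.append(ce[i])
                                                                     ~~~~~~~~~^^^^^^^^^^
    return _wrapfunc(a, 'argmax', axis=axis, out=out, **kwds)
    return bound(*args, **kwds)
ValueError: attempt to get argmax of an empty sequence
```

```bash
python3 -c "
from h import *
print(tri('top',[248.1,313.7],'side',[407.2,336]))
p=tri('top',[248.1,313.7],'side',[407.2,336])[0]
print(inc([.487,.142,.231],52))
"
```

```text
(array([0.48789537, 0.14350852, 0.13335236]), np.float64(0.0009158152470613404))
[-3.9040e-01 -1.7610e-01  3.0000e-04  1.8252e+00]
```

Call:
carry_out(
  increments=[
    [0.085,-0.01,-0.005,0,0.05],
    [0.085,-0.04,-0.018,0,0.18],
    [0.085,-0.07,-0.031,0,0.32],
    [0.085,-0.1,-0.045,0,0.46],
    [0.085,-0.13,-0.058,0,0.6],
    [0.085,-0.16,-0.072,0,0.74],
    [0.085,-0.19,-0.086,0,0.88],
    [0.085,-0.22,-0.099,0,1.02],
    [0.085,-0.25,-0.112,0,1.16],
    [0.085,-0.28,-0.126,0,1.3],
    [0.085,-0.31,-0.14,0,1.44],
    [0.085,-0.34,-0.153,0,1.58],
    [0.085,-0.365,-0.165,0,1.7],
    [0.085,-0.38,-0.172,0,1.79],
    [0.085,-0.39,-0.176,0,1.825],
    [0.085,-0.39,-0.176,0,1.825],
    [0.085,-0.39,-0.176,0,1.825],
  ],
)

```text
time: 2.2
tool_pos: [0.4863, 0.1424, 0.2313]
eef_rot: [-180.0, 0.0, 52.1]
force: [0.9, 0.2, -0.3]
gripper_width: 0.0852
```

```bash
python3 -c "
from h import *
s=monitor.observe();print(s['time'],s['tool_pos'],s['eef_rot'],s['force'])
print(inc([.4877,.143,.1135],52))
cv2.imwrite('pics/s1.png',viewer.get_image('side'))
"
```

```text
2.2 [0.48628087 0.14238227 0.23126344] [-1.79987449e+02  9.16202948e-03  5.20906157e+01] [ 0.90217128  0.19089414 -0.32046391]
[0.0014 0.0008 0.1178 0.0016]
```

View pics/s1.png

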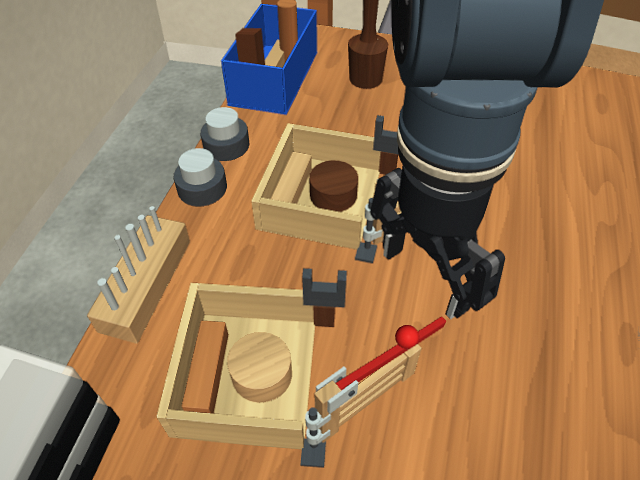

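The picture shows the knob at (406,336) and the gripper above it, its fingers either side of the gate plane. The bar is clear below, so I descend.

Call:
carry_out(
  increments=[
    [0.085,0.001,0.001,0.02,0],
    [0.085,0.001,0.001,0.045,0],
    [0.085,0.001,0.001,0.07,0],
    [0.085,0.001,0.001,0.09,0],
    [0.085,0.001,0.001,0.105,0],
    [0.085,0.001,0.001,0.115,0],
    [0.085,0.001,0.001,0.118,0],
    [0.085,0.001,0.001,0.119,0],
    [0.06,0.001,0.001,0.119,0],
    [0.045,0.001,0.001,0.119,0],
    [0.03,0.001,0.001,0.119,0],
    [0.02,0.001,0.001,0.119,0],
    [0.02,0.001,0.001,0.119,0],
    [0.02,0.001,0.001,0.119,0],
    [0.02,0.001,0.001,0.119,0],
  ],
)

```text
time: 3.75
tool_pos: [0.4878, 0.1429, 0.1128]
eef_rot: [180.0, -0.0, 52.1]
force: [-1.5, -1.0, 6.7]
gripper_width: 0.0249
```

```bash
cat > b.py <<'E'
import sys
from h import *
n=sys.argv[1]
s=monitor.observe();print(s['time'],s['tool_pos'],s['eef_rot'],s['force'],s['gripper_width'])
ims=[viewer.get_image('side'),viewer.get_image('top')]
a=cv2.resize(ims[0][230:480,140:520],None,fx=1.5,fy=1.5);b=cv2.resize(ims[1][140:390,160:360],None,fx=1.5,fy=1.5)
o=np.hstack([a,b]);o=cv2.resize(o,None,fx=.9,fy=.9);cv2.imwrite(f'pics/{n}.png',o)
E
python3 b.py c1
```

```text
3.75 [0.48779807 0.1428558  0.11281687] [ 1.79982511e+02 -2.85006424e-02  5.21126929e+01] [-1.53444709 -1.02223567  6.6519529 ] 0.02491913233842946
```

View pics/c1.png

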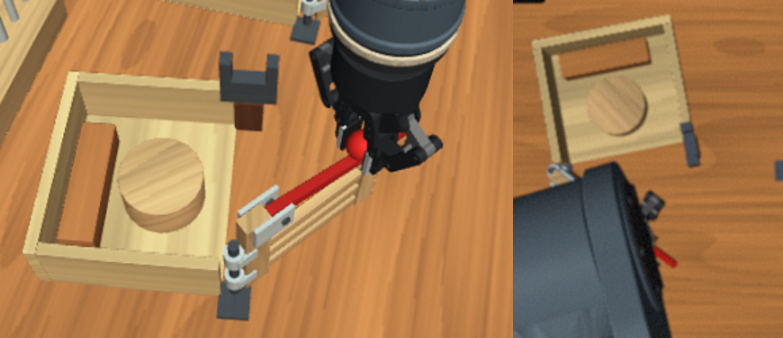

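Call:
carry_out(
  increments=[
    [0.02,0,0,0,0],
    [0.02,0,0,0,0],
    [0.02,0,0,0,0],
  ],
)

```text
time: 4.15
tool_pos: [0.4878, 0.1428, 0.1129]
eef_rot: [180.0, -0.0, 52.1]
force: [-0.9, -1.5, 2.6]
gripper_width: 0.0247
```

```bash
python3 -c "
from h import *
s=monitor.observe();print(s['time'],s['tool_pos'],s['eef_rot'],s['force'],s['gripper_width'])
im=viewer.get_image('side')
print(viewer.spot_point('red_knob','side')[:2])
print(proj('side',[.4877,.143,.132]))
cv2.imwrite('pics/c2.png',cv2.resize(im[270:400,320:500],None,fx=4,fy=4,interpolation=cv2.INTER_CUBIC))
"
```

```text
4.15 [0.48782743 0.14281551 0.11287291] [ 1.79978039e+02 -2.85607417e-02  5.21118996e+01] [-0.90166193 -1.48236342  2.64966362] 0.02474564518349999
[{'centre': [407.7, 337.6], 'confidence': 0.84}]
[406.91024651 336.17675476]
```

View pics/c2.png

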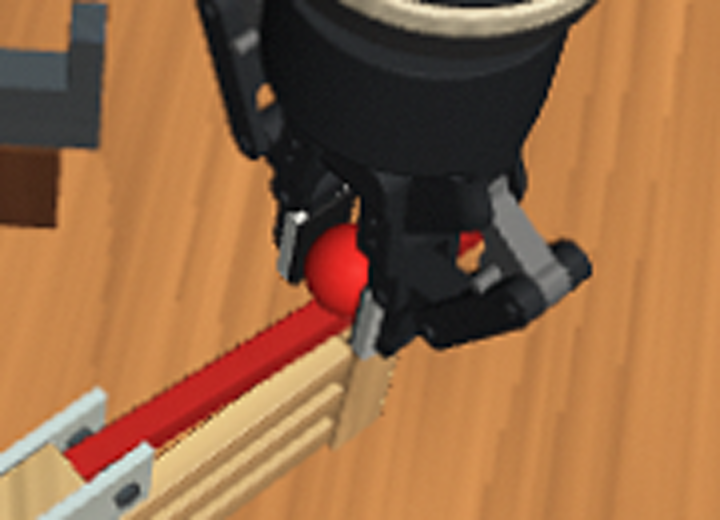

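Call:
carry_out(
  increments=[
    [0.02,0.0,0,-0.002,0],
    [0.02,0.0005,0,-0.005,0],
    [0.02,0.001,0,-0.01,0],
    [0.02,0.002,0,-0.015,0],
    [0.02,0.003,0,-0.02,0],
    [0.02,0.0045,0,-0.025,0],
    [0.02,0.006,0,-0.03,0],
    [0.02,0.007,0,-0.032,0],
    [0.02,0.007,0,-0.032,0],
    [0.02,0.007,0,-0.032,0],
  ],
)

```text
time: 5.25
tool_pos: [0.4919, 0.1486, 0.1447]
eef_rot: [-180.0, -0.0, 52.1]
force: [-1.2, 5.8, -5.7]
gripper_width: 0.0251
```

```bash
python3 b.py c3; python3 -c "
from h import *
v=np.load('v.npy');print(v)
s=monitor.observe();p=s['tool_pos'];y0=s['eef_rot'][2]
c,sn=np.cos(v[2]),np.sin(v[2]);H=np.array([v[0]+c*-.078-sn*.094,v[1]+sn*-.078+c*.094])
rel=p[:2]-H;a0=np.degrees(np.arctan2(rel[1],rel[0]));r=np.hypot(*rel);print('H',H,'r',r,'theta now',-(a0-np.degrees(v[2])+90))
R=Ro.from_euler('xyz',s['eef_rot'],degrees=True)
d=-(a0-np.degrees(v[2])+90)
for k in range(1,19):
    u=k/18;f=u*u*(3-2*u);a=f*d;q=H+r*np.array([np.cos(np.radians(a0+a)),np.sin(np.radians(a0+a))])
    t=R.inv().apply(np.r_[q-p[:2],0]);print(k,t.round(4),round(-np.radians(a),3))
"
```

```text
5.25 [0.4919328  0.14864236 0.14473575] [-1.79988898e+02 -3.92820418e-02  5.21413142e+01] [-1.16503219  5.78970698 -5.68991605] 0.02512066210257916
[0.66700535 0.17396329 0.18378694 0.84740695 0.01493315 0.09601278]
H [0.5731401  0.25212539] r 0.13157194781315548 theta now 48.665441090249885
1 [-0.     0.001 -0.   ] -0.008
2 [ 0.      0.0038 -0.    ] -0.029
3 [ 0.0002  0.0083 -0.    ] -0.063
4 [ 0.0007  0.0141 -0.    ] -0.107
5 [ 0.0016  0.021  -0.    ] -0.16
6 [ 0.003   0.0288 -0.    ] -0.22
7 [ 0.0051  0.0371 -0.    ] -0.285
8 [ 0.0079  0.0457 -0.    ] -0.354
9 [ 0.0114  0.0543 -0.    ] -0.425
10 [ 0.0155  0.0626 -0.    ] -0.495
11 [ 0.02    0.0704 -0.    ] -0.564
12 [ 0.0248  0.0775 -0.    ] -0.629
13 [ 0.0296  0.0838 -0.    ] -0.689
14 [ 0.0342  0.0891 -0.    ] -0.742
15 [ 0.0382  0.0933 -0.    ] -0.786
16 [ 0.0414  0.0964 -0.    ] -0.82
17 [ 0.0435  0.0983 -0.    ] -0.842
18 [ 0.0442  0.099  -0.    ] -0.849
```

View pics/c3.png

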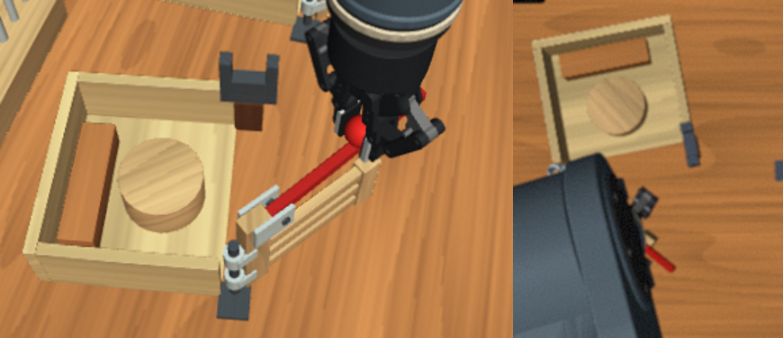

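The bar is lifted: the ball has moved up with the gripper and the bar tilts up to it. Next is the first part of the swing.

Call:
carry_out(
  increments=[
    [0.02,0,0.001,0,-0.008],
    [0.02,0,0.004,0,-0.03],
    [0.02,0,0.008,0,-0.063],
    [0.02,0.001,0.014,0,-0.107],
    [0.02,0.0015,0.021,0,-0.16],
    [0.02,0.003,0.029,0,-0.22],
    [0.02,0.005,0.037,0,-0.285],
    [0.02,0.008,0.0455,0,-0.354],
    [0.02,0.011,0.053,0,-0.415],
    [0.02,0.014,0.06,0,-0.47],
    [0.02,0.0165,0.0645,0,-0.51],
    [0.02,0.018,0.067,0,-0.532],
    [0.02,0.018,0.067,0,-0.532],
  ],
)

```text
time: 6.65
tool_pos: [0.5556, 0.1216, 0.1443]
eef_rot: [-180.0, -0.0, 82.6]
force: [-2.1, 2.3, -4.3]
gripper_width: 0.0248
```

```bash
python3 b.py c4
cat > d.py <<'E'
from h import *
v=np.load('v.npy')
s=monitor.observe();p=s['tool_pos'];y0=s['eef_rot'][2]
c,sn=np.cos(v[2]),np.sin(v[2]);H=np.array([v[0]+c*-.078-sn*.094,v[1]+sn*-.078+c*.094])
rel=p[:2]-H;a0=np.degrees(np.arctan2(rel[1],rel[0]));r=np.hypot(*rel);print('r',r,'theta now',-(a0-np.degrees(v[2])+90))
R=Ro.from_euler('xyz',s['eef_rot'],degrees=True)
d=-(a0-np.degrees(v[2])+90)
for k in range(1,11):
    u=k/10;f=u*u*(3-2*u);a=f*d;q=H+r*np.array([np.cos(np.radians(a0+a)),np.sin(np.radians(a0+a))])
    t=R.inv().apply(np.r_[q-p[:2],0]);print(k,t.round(4),round(-np.radians(a),3))
E
python3 d.py
```

```text
6.65 [0.55564685 0.12155859 0.14425775] [-1.79957399e+02 -1.56686212e-02  8.26244032e+01] [-2.14000714  2.31690571 -4.31656074] 0.02477875317844158
r 0.13165677501724038 theta now 18.224111667174725
1 [-0.      0.0012 -0.    ] -0.009
2 [ 0.0001  0.0044 -0.    ] -0.033
3 [ 0.0003  0.009  -0.    ] -0.069
4 [ 0.0008  0.0147 -0.    ] -0.112
5 [ 0.0016  0.0209 -0.    ] -0.159
6 [ 0.0027  0.027  -0.    ] -0.206
7 [ 0.0039  0.0325 -0.    ] -0.249
8 [ 0.0051  0.037  -0.    ] -0.285
9 [ 0.0061  0.0401 -0.    ] -0.309
10 [ 0.0064  0.0412 -0.    ] -0.318
```

View pics/c4.png

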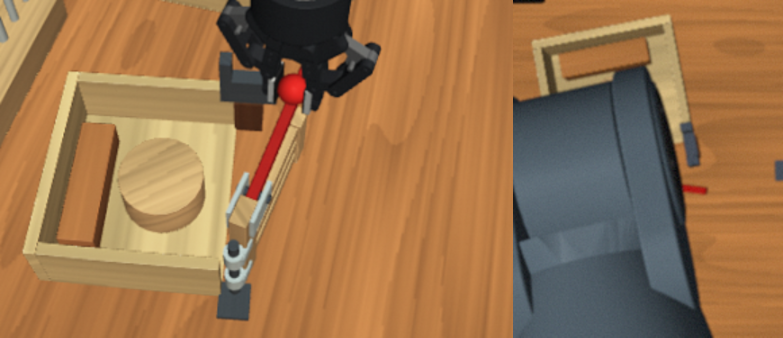

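The gate is at about 0.32 rad, the ball is still held and the bar end is short of the front horn. I finish the swing.

Call:
carry_out(
  increments=[
    [0.02,0,0.001,0,-0.009],
    [0.02,0,0.0045,0,-0.033],
    [0.02,0.0005,0.009,0,-0.069],
    [0.02,0.001,0.0145,0,-0.112],
    [0.02,0.0015,0.021,0,-0.159],
    [0.02,0.0025,0.027,0,-0.206],
    [0.02,0.004,0.0325,0,-0.249],
    [0.02,0.005,0.0365,0,-0.28],
    [0.02,0.006,0.039,0,-0.3],
    [0.02,0.006,0.04,0,-0.308],
    [0.02,0.006,0.04,0,-0.308],
  ],
)

```text
time: 7.85
tool_pos: [0.596, 0.1223, 0.1445]
eef_rot: [-180.0, -0.0, 100.2]
force: [-2.4, -1.0, -3.3]
gripper_width: 0.0254
```

```bash
python3 b.py c5; python3 d.py|head -1; python3 -c "
from h import *
cv2.imwrite('pics/c5z.png',cv2.resize(viewer.get_image('side')[250:470,220:420],None,fx=2.7,fy=2.7,interpolation=cv2.INTER_CUBIC))"
```

```text
7.85 [0.59604976 0.12229957 0.14445519] [-1.79990259e+02 -1.82674633e-02  1.00212440e+02] [-2.38246968 -0.9948335  -3.251264  ] 0.025389847109811823
r 0.1318035249265004 theta now 0.5653431562991216
```

View pics/c5z.png

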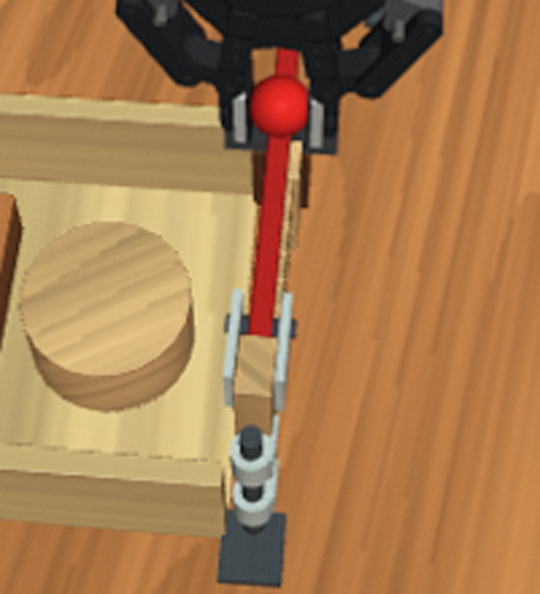

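The gate is about shut, at roughly 0.01 rad, and the bar runs over the middle of the catch with no stop force. I lower it along the reverse arc.

Call:
carry_out(
  increments=[
    [0.02,-0.001,0,0.003,0],
    [0.02,-0.0025,0,0.008,0],
    [0.02,-0.004,0,0.013,0],
    [0.02,-0.005,0,0.018,0],
    [0.02,-0.006,0,0.023,0],
    [0.02,-0.0065,0,0.027,0],
    [0.02,-0.007,0,0.03,0],
    [0.02,-0.007,0,0.031,0],
    [0.02,-0.007,0,0.031,0],
  ],
)

```text
time: 8.9
tool_pos: [0.5981, 0.1141, 0.1137]
eef_rot: [179.9, 0.1, 100.1]
force: [1.2, -10.3, 2.6]
gripper_width: 0.0251
```

```bash
python3 b.py c6; python3 d.py|head -1; python3 -c "
from h import *
cv2.imwrite('pics/c6z.png',cv2.resize(viewer.get_image('side')[250:470,220:420],None,fx=2.7,fy=2.7,interpolation=cv2.INTER_CUBIC))"
```

```text
8.9 [0.59810479 0.11411839 0.11366515] [1.79918301e+02 1.12991674e-01 1.00102079e+02] [  1.15230201 -10.32586461   2.55516039] 0.025114599605075522
r 0.14023059970396434 theta now 0.26812172558078373
```

View pics/c6z.png

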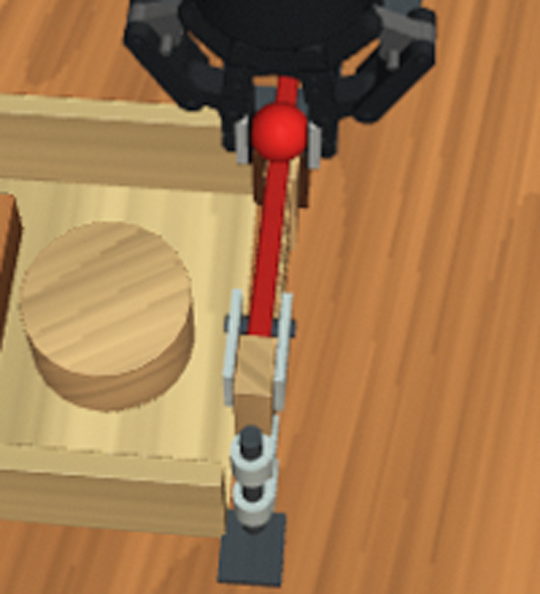

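The bar is down in the slot, with the ball at wanted height. The radial force is about 10 N, so I release gently and then retreat upward.

Call:
carry_out(
  increments=[
    [0.03,0,0,0,0],
    [0.045,0,0,0,0],
    [0.06,0,0,0,0],
    [0.075,0,0,0,0],
    [0.085,0,0,0,0],
    [0.085,0,0,0,0],
    [0.085,0,0,-0.005,0],
    [0.085,0,0,-0.02,0],
    [0.085,0,0,-0.045,0],
    [0.085,0,0,-0.075,0],
    [0.085,0,0,-0.105,0],
    [0.085,0,0,-0.125,0],
    [0.085,0,0,-0.13,0],
  ],
)

```text
time: 10.35
tool_pos: [0.5988, 0.1145, 0.2464]
eef_rot: [179.7, 0.1, 100.1]
force: [0.5, -0.9, -0.4]
gripper_width: 0.0849
```

Call:
carry_out(
  increments=[
    [0.085,0.0,0.0,-0.01,0],
    [0.085,0.0,-0.02,-0.02,0],
    [0.085,0.0,-0.05,-0.03,0],
    [0.085,0.0,-0.08,-0.03,0],
    [0.085,0.0,-0.11,-0.03,0],
    [0.085,0.0,-0.14,-0.03,0],
    [0.085,0.0,-0.17,-0.03,0],
    [0.085,0.0,-0.19,-0.03,0],
    [0.085,0.0,-0.2,-0.03,0],
    [0.085,0.0,-0.2,-0.03,0],
    [0.085,0.0,-0.2,-0.03,0],
  ],
)

```text
time: 11.45
tool_pos: [0.4024, 0.0796, 0.2752]
eef_rot: [179.7, 0.1, 100.1]
force: [-0.1, -0.6, 0.7]
gripper_width: 0.0847
```

```bash
python3 b.py c7; python3 -c "
from h import *
ks=[]
for c in('side','top'):
    im=viewer.get_image(c);cv2.imwrite(f'pics/f{c}.png',im)
    for t in('red_knob','yellow_knob'): print(c,t,viewer.spot_point(t,c)[:2])
v=np.load('v.npy');g=[.59872566,.11448318,.132];print(proj('side',g),proj('top',g))
"
```

```text
11.45 [0.40235196 0.07960663 0.27524938] [1.79692243e+02 1.09391122e-01 1.00105358e+02] [-0.10156974 -0.55033637  0.68332837] 0.08468936405340391
side red_knob [{'centre': [320.3, 300.1], 'confidence': 0.95}]
side yellow_knob [{'centre': [450.7, 162.4], 'confidence': 0.8}]
top red_knob [{'centre': [261.7, 253.5], 'confidence': 0.55}]
top yellow_knob [{'centre': [427.3, 320.3], 'confidence': 0.8}]
[322.16642566 296.78059689] [264.70696168 251.03968718]
```

View pics/fside.png

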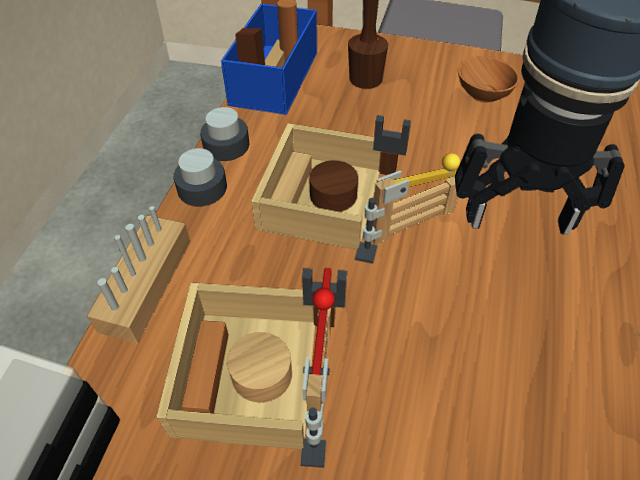

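View pics/ftop.png

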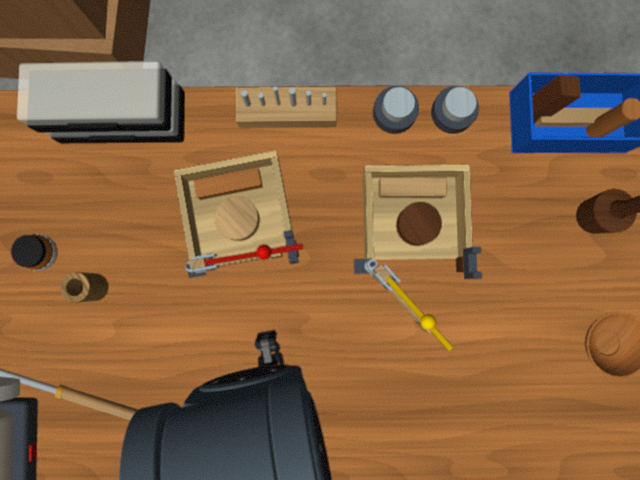

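```bash
python3 -c "
from h import *
print(tri('side',[324,299],'top',[263.2,252]))
hand_in()"
```

```text
(array([0.59638036, 0.11707209, 0.13189265]), np.float64(0.0013288684780789844))
the job is handed in; nothing more can be done
```

I shut the red gate and dropped its bar into the catch, then handed the job in at about 11.5 s of the 38 s allowed; `hand_in` gives no verdict.

I pinched the red knob across the gate, lifted the bar about 32 mm with the gate at about 0.85 rad, and swung it over the horn to shut. I then lowered the bar into the catch, opened the fingers and backed the arm away.

**Last checks:**
- **Red knob:** triangulated at about (0.596, 0.117, 0.132) m. That is its down height, and about 3–4 mm from where I predicted it would sit when shut. The bar lies between the horns in both pictures.
- **Gate angle:** the tool position just before letting go put it at about 0.005 rad. I estimated this from the pen pose I fitted, not from a joint reading.
- **Yellow knob:** the networks place it within about 3 px of where it was at the start, so it was not moved.
- **Tool:** forces are back to about zero and nothing is touched.

**What disagreed:**
- **Grip opening:** it read 25 mm on the 28 mm ball, but the ball held throughout.
- **Force when lowering:** there was about 10 N of sideways pull before release, which went away on opening.
- **Network positions:** they put the red knob a few pixels from my own picks, so I used my picks.

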